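# Roll the ball candles into their dimples

## Task

The round pale tin is in the way on the wooden finishing board: take it off and stand it upright on the bare worktop. Without picking them up, gently roll the two wax ball candles along the board, the plum one into the plum-ringed dimple and the aqua one into the aqua-ringed dimple, so that both stay put. Do not squeeze the soft wax, and leave the other things beside the board where they are.

Things in the scene. Friction and masses are not known exactly. Their poses are not given: they have to be found in the camera images.
- board: Light wooden board, 250 mm (its x) by 290 mm (its y), fixed. Origin: centre of its underside, z up. Deck 14 mm above the worktop; round the edge a 10 mm wide rim, top 20 mm above the worktop. Dimples in its +x half (far from the robot), balls start in its -x half. The worktop to its left is bare for 200 mm past its edge (where x is 0.42 to 0.62 m from the robot's base).
- plum_dimple (a point): Centre of the plum-ringed dimple, at deck height (14 mm above the worktop): a round hollow 38 mm across and 9 mm deep in the deck. A ball that rolls over it drops about 7 mm and rests on its edge. In the board's frame at x +60, y +65 mm.
- aqua_dimple (a point): Centre of the aqua-ringed dimple, the same as the plum one; in the board's frame at x +60, y -65 mm.
- plum_ball_center (a point): Centre of the dark plum wax ball candle, 60 mm in diameter, about 0.1 kg, rolls freely; its centre is 44 mm above the worktop while on the deck and about 37 mm when in a dimple. It keeps rolling a few centimetres when pushed fast. The axes of the point turn with the ball.
- aqua_ball_center (a point): Centre of the aqua (turquoise) wax ball candle, otherwise the same as the plum one. Which ball starts on the left varies.
- wick_tin_middle (a point): Middle (half-way up, 21 mm above its foot) of the round pale grey lidded tin (lid fixed, 62 mm across, 12 mm high; body below it 59 mm), 42 mm high, under 0.2 kg, that starts upright on the far half of the board's deck, over or between the dimples; grip it round the outside from above, best with the fingers closing along the board's y. Its z points up.
- square_mould_middle (a point): Middle of a plum square mould, 67 x 79 x 36 mm, standing on the worktop to the right of the board; leave it.
- heart_mould_middle (a point): Middle of an ivory heart mould, 50 x 55 x 44 mm, on the worktop to the right of the board; leave it.
Things that resemble listed ones, but are neither listed nor needed, are in the scene too. There is more than one size of the part that bears aqua_ball_center; the job needs the larger.

How it is judged:
By the outcome, as a careful person would: the job done as asked, in the order asked, and still so for the second after the job is handed in, with the robot touching nothing.
It also fails if it takes over 72 s, if anything falls off the work surface, if the arm or the gripper's body presses on something with over 40 N, if the wrist force passes 120 N, or if a joint passes its speed limit or range.

## Robot

A 6-joint arm with a two-finger parallel gripper is mounted at the origin on a cart in front of the work surface, level with it; the furniture and walls round the work are solid. World frame = base frame: x ahead of the robot, y to its left, z up, the work surface at z = 0. Lengths are in m, angles in rad, forces in N, time in s.
With the tool pointing down it reaches from about 0.275 to 0.825 m from the base axis. Payload 4.9 kg.
Tool frame: the origin (TCP) lies at the very end of the fingers, on their centre line; the grasp point (between the pads) lies 19 mm behind it; z points along the fingers, y is the line along which they close (so a half turn about z gives the same grasp; the last joint's range is limited). The gripper opens to 85 mm and grips with 20 to 120 N. Pads are 22 mm wide; open, the fingers measure 114 mm over their backs; the gripper's body (76 mm by 85 mm) begins 54 mm behind the grasp point. The pads swing forward as they close: fully open they stand 13 mm farther back than shut.
Start: joints at [-1.337, 0.326, -0.193, 1.052, 0, 1.437], TCP at [0.198, -0.513, 0.231] pointing down, gripper open.
Joint ranges: [-2.65, 2.65], [-0.97, 1.79], [-1.3, 1.35], [-1.93, 2.1], [-1.47, 1.37], [-3.14, 3.14]. Speed limits (rad/s): [2.57, 2.57, 3.14, 3.14, 3.14, 3.14].

## Interface

Orientations are given as a unit quaternion [x, y, z, w].
In Python, from bench import bot gives the robot as it stands.
- The arm moves only by the tool arm_command, never from a script. Its argument "commands" is a list that holds one entry, the list of rows, each a list of 7 numbers: the shift along the tool's x, y, z in cm, then the turn, a rotation vector about the tool's x, y, z in rad, then the opening, from 0 (shut) to 1 (fully open). A call has 1 to 20 rows; each row shifts and turns the commanded pose from where the row before left it, along the tool's axes as they then stand; what a row does not reach is not made up. A row lasts 1/12 s, in which the tool goes at most 41.7 mm and 7.16 degrees, less where a joint would pass 70% of its speed; a pose out of reach is approached as far as the arm can. A call with a gripper value outside its range is refused whole. The fingers move at their own pace and stop on an object; "grip_force" is the grip in N (left out, the last holds). Time passes only in rows, so rows that do not move let the fingers close. It gives the time, the measured TCP pose, the force, the opening and the grip force at its end, in the units of the state.
- bot.get_state(): the state, without advancing time (a new reading comes with each control period).
- bot.camera(name): name is "scene" or "top"; returns a dict with "image" (400x640x3 uint8, red, green, blue), "K" (3x3 intrinsics, pixels), "xyz" and "attitude" of the camera in the world. Camera axes: x right, y down, z forward; pixel columns grow to the right and rows downward; lengths in m; the calibration is good to about 2 mm. A picture is of the moment at which its call begins. There is no depth.
- bot.hand_in(): hands the job in; it is judged then, once.
Trained networks look in the newest picture that a camera, given by its name, has taken for a name from the list of things; names that differ only in an ending like _2 or _b are one class to them, and where a whole thing is asked for, a point or a joint stands for the part that bears it (a point fixed in the world has none). Each returns a list of dicts, best first, with "conf" (0 to 1); they miss things now and then, are a little off and sometimes report something else, mostly with a low value. They report only what shows in the picture. A call takes as long as a camera call. They do not tell look-alikes from the thing itself.
- bot.look_for(query, camera): "xy" ([column, row] in pixels, amid what is visible of it).
- bot.spot_point(query, camera): "xy" ([column, row] in pixels: a listed point, or the origin of a listed thing).
The state is a dict: "t": time; "qpos": joint angles; "qvel": joint speeds; "joint_torque": joint torques, N m; "eef_pos": TCP position; "tool_rot": TCP orientation; "wrist_force": force on the tool from outside, world axes, zero at the start; "torque": the same for the moment, N m; "finger_gap": finger opening in m; "gripper_force": force on a finger pad.
Only numpy, scipy, OpenCV 4.12 (cv2) and the standard library are available. Lean on these libraries where they do the work, as an engineer would, in place of code of your own. Each camera call takes 0.05 s, during which the arm holds its last target. There are 200 camera calls.

## Working session

There is one attempt and no reset: what is moved stays moved. The work goes in short steps, Python scripts to look and compute and a tool call to move; the robot and the scene stay as the last step left them, time stands still between calls to the robot, and variables do not carry over. Pictures are saved under pics/ and viewed, at most 10 in all, crops included, and the job is handed in when it is done.

Besides the shell and the picture viewer there is one more tool, called after "Call:" as name(argument=value, ...) on one line, values as JSON. arm_command: Moves the arm, as the interface text tells. Its arguments: {"type":"object","properties":{"commands":{"type":"array"},"grip_force":{"type":"number"}},"required":["commands"]}

```bash
mkdir -p pics; cat > h.py <<'E'
import numpy as np, cv2
from scipy.spatial.transform import Rotation as R
from bench import bot
def rot(a):
    a=np.array(a,float)
    return a if a.shape==(3,3) else R.from_quat(a).as_matrix()
def pix2w(c,xy,z):
    d=rot(c["attitude"])@np.linalg.inv(c["K"])@np.array([xy[0],xy[1],1.0]); o=np.array(c["xyz"])
    return o+d*(z-o[2])/d[2]
def w2pix(c,p):
    q=np.array(c["K"])@(rot(c["attitude"]).T@(np.array(p)-np.array(c["xyz"]))); return q[:2]/q[2]
Z={"plum_dimple":.014,"aqua_dimple":.014,"plum_ball_center":.044,"aqua_ball_center":.044,"wick_tin_middle":.035,"board":0.0,"square_mould_middle":.018,"heart_mould_middle":.022}
def find(names=Z,cams=("top","scene"),tag=None):
    for n in cams:
        c=bot.camera(n)
        if tag: cv2.imwrite(f"pics/{tag}_{n}.png",c["image"][:,:,::-1])
        for q in names:
            for r in bot.spot_point(q,n)[:3]:
                print(n,q,round(r["conf"],2),np.round(r["xy"]),np.round(pix2w(c,r["xy"],Z[q])[:2],4))
E
python3 - <<'E'
from h import *
find(tag="a")
s=bot.get_state(); print(s["eef_pos"],s["tool_rot"],s["t"],s["finger_gap"])
for n in("top","scene"):
    c=bot.camera(n);print(c["xyz"],c["attitude"])
E
```

```text
top plum_dimple 0.57 [273. 184.] [0.5806 0.0544]
top aqua_dimple 0.86 [320. 166.] [ 0.6248 -0.0666]
top plum_ball_center 0.86 [288. 233.] [0.4512 0.0149]
top plum_ball_center 0.42 [305. 199.] [ 0.5354 -0.0274]
top aqua_ball_center 0.78 [207. 256.] [0.3997 0.2151]
top aqua_ball_center 0.77 [337. 218.] [ 0.4858 -0.1079]
top wick_tin_middle 0.76 [318. 169.] [ 0.6139 -0.0631]
top board 0.67 [302. 198.] [ 0.5444 -0.0186]
top square_mould_middle 0.64 [426. 216.] [ 0.4917 -0.3354]
top heart_mould_middle 0.62 [426. 152.] [ 0.6558 -0.341 ]
scene plum_dimple 0.98 [262. 229.] [0.5806 0.0597]
scene aqua_dimple 0.92 [286. 209.] [ 0.6077 -0.0547]
scene plum_ball_center 0.69 [317. 227.] [0.453  0.0113]
scene aqua_ball_center 0.88 [334. 205.] [ 0.4875 -0.1073]
scene aqua_ball_center 0.87 [271. 292.] [0.3777 0.2386]
scene wick_tin_middle 0.75 [291. 201.] [ 0.6001 -0.0669]
scene square_mould_middle 0.82 [374. 186.] [ 0.4975 -0.3307]
scene heart_mould_middle 0.82 [339. 167.] [ 0.6648 -0.3862]
[ 0.19777889 -0.51322384  0.23125807] [ 9.83138063e-01  1.82864838e-01 -4.45069235e-06 -1.39357520e-05] 0.9 0.08541934687148751
[ 0.3840721  -0.05181539  1.26501645] [-0.69958678  0.71224997 -0.04529333  0.03502611]
[-0.0020094   0.60534562  0.47431675] [-0.27562192  0.79693346 -0.50921332  0.17213775]
```

View pics/a_top.png

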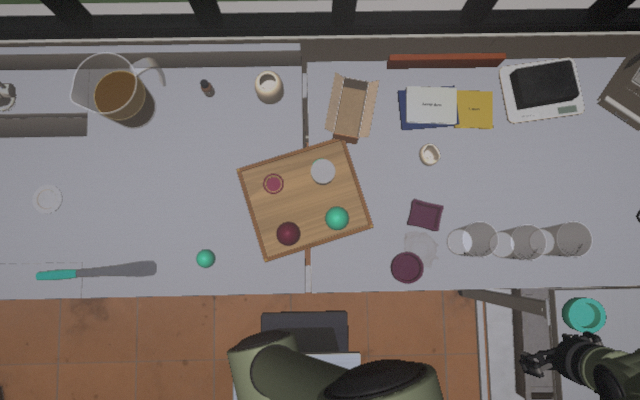

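View pics/a_scene.png

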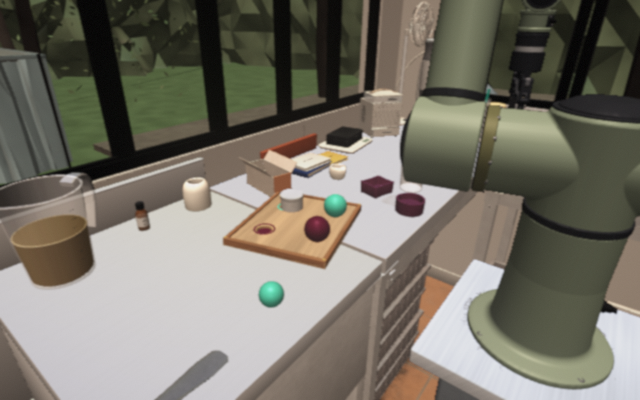

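The two balls are on the board's near half: plum at (288,233), aqua at (337,218). The small aqua look-alike is off the board at (205,259), the tin is at (322,171) over the aqua dimple, and the plum dimple is at (273,184). Next I fit the board pose and refine the balls and tin.

```bash
cat >> h.py <<'E'
def rectify(c,z,x0=.38,x1=.74,y0=-.22,y1=.2,s=1000):
    # output: col = (y1-y)*s, row=(x1-x)*s
    W=int((y1-y0)*s);H=int((x1-x0)*s)
    src=np.float32([w2pix(c,[x1,y1,z]),w2pix(c,[x1,y0,z]),w2pix(c,[x0,y0,z]),w2pix(c,[x0,y1,z])])
    M=cv2.getPerspectiveTransform(src,np.float32([[0,0],[W,0],[W,H],[0,H]]))
    return cv2.warpPerspective(c["image"],M,(W,H),flags=cv2.INTER_CUBIC)
E
python3 - <<'E'
from h import *
c=bot.camera("top"); im=rectify(c,.02)
hsv=cv2.cvtColor(im,cv2.COLOR_RGB2HSV)
m=((hsv[:,:,1]>60)).astype(np.uint8)
m=cv2.morphologyEx(m,cv2.MORPH_OPEN,np.ones((15,15)))
m[:90,240:][:, :]=m[:90,240:]
cs,_=cv2.findContours(m,cv2.RETR_EXTERNAL,cv2.CHAIN_APPROX_NONE)
k=max(cs,key=cv2.contourArea); r=cv2.minAreaRect(k); b=cv2.boxPoints(r); print(r)
print([(round(.74-p[1]/1000,4),round(.2-p[0]/1000,4)) for p in b])
o=im.copy(); cv2.polylines(o,[b.astype(int)],True,(255,0,0),1); cv2.drawContours(o,cs,-1,(0,0,255),1)
cv2.imwrite("pics/b.png",cv2.resize(o,None,fx=1.6,fy=1.6)[:,:,::-1])
E
```

```text
((245.47946166992188, 173.39175415039062), (293.67816162109375, 340.38836669921875), 73.2374496459961)
[(np.float32(0.6581), np.float32(0.1598)), (np.float32(0.7563), np.float32(-0.1661)), (np.float32(0.4751), np.float32(-0.2508)), (np.float32(0.3769), np.float32(0.0751))]
```

View pics/b.png

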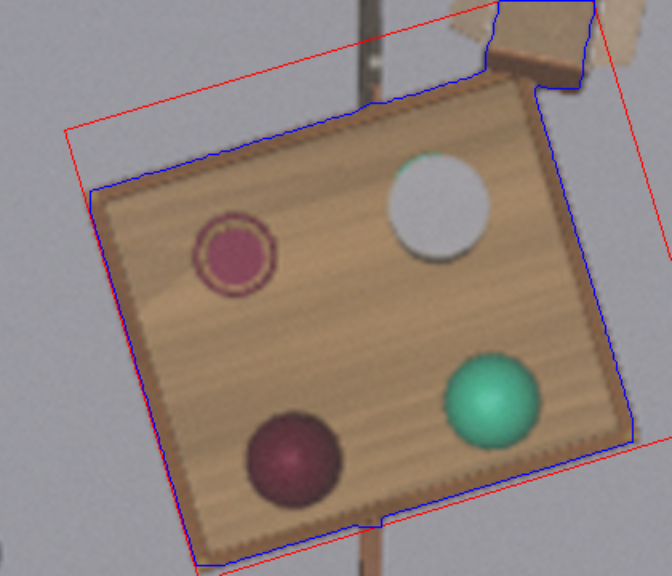

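The rectified view shows a board yaw of about 16.2° and a centre near (0.542,-0.028). The plum ring is at (235,255), the tin lid at (438,208), the plum ball at (294,460) and the aqua ball at (492,401). A flap of the box touches the far-right corner. Now I refine the centres.

```bash
cat >> h.py <<'E'
TH=np.deg2rad(16.2)
def blob(c,z,lo,hi,reg,smin=0):
    im=rectify(c,z); hsv=cv2.cvtColor(im,cv2.COLOR_RGB2HSV)
    m=cv2.inRange(hsv,np.array(lo),np.array(hi)); 
    cx=int((.2-reg[1])*1000);cy=int((.74-reg[0])*1000);k=np.zeros_like(m);cv2.circle(k,(cx,cy),reg[2],255,-1); m&=k
    m=cv2.morphologyEx(m,cv2.MORPH_OPEN,np.ones((5,5)))
    cs,_=cv2.findContours(m,cv2.RETR_EXTERNAL,cv2.CHAIN_APPROX_NONE)
    q=max(cs,key=cv2.contourArea);(x,y),a,_=cv2.fitEllipse(cv2.convexHull(q))
    return np.array([.74-y/1000,.2-x/1000]),a
def tf(frm,to):
    d=np.array(to)-np.array(frm);c,s=np.cos(TH),np.sin(TH)
    return np.round(100*np.array([c*d[0]+s*d[1],s*d[0]-c*d[1],-d[2]]),2)
E
python3 - <<'E'
from h import *
c=bot.camera("top")
im=cv2.cvtColor(rectify(c,.02),cv2.COLOR_RGB2HSV)
for n,(x,y) in dict(plum=(294,460),aqua=(492,401),ring=(235,255),tin=(438,208),wood=(360,300)).items(): print(n,im[int(y/1.6),int(x/1.6)])
for n,a in dict(plum=(.044,(140,60,0),(180,255,255),(.452,.013,50)),aqua=(.044,(70,100,0),(95,255,255),(.487,-.108,50)),ring=(.014,(150,70,0),(180,255,255),(.581,.053,32)),tin=(.056,(90,0,90),(140,60,255),(.61,-.07,40))).items():
    try: print(n,blob(c,*a))
    except Exception as e: print(n,e)
E
```

```text
plum [173 117 131]
aqua [ 82 126 195]
ring [172 117 131]
tin [140   5 159]
wood [ 16  95 151]
plum (array([0.45056122, 0.01637732]), (53.92414855957031, 55.2996711730957))
aqua (array([ 0.48727527, -0.10583044]), (54.62635040283203, 54.99349594116211))
ring (array([0.58095273, 0.05384846]), (34.62995147705078, 34.872684478759766))
tin (array([ 0.60547095, -0.07308914]), (54.4040641784668, 55.80081558227539))
```

Call:
arm_command(commands=[[[0,0,0,0,0,0.085,1],[2.85,-1.72,0,0,0,0,1],[2.85,-1.72,0,0,0,0,1],[2.85,-1.72,0,0,0,0,1],[2.85,-1.72,0,0,0,0,1],[2.85,-1.72,0,0,0,0,1],[2.85,-1.72,0,0,0,0,1],[2.85,-1.72,0,0,0,0,1],[2.85,-1.72,0,0,0,0,1],[2.85,-1.72,0,0,0,0,1],[2.85,-1.72,0,0,0,0,1],[2.85,-1.72,0,0,0,0,1],[2.85,-1.72,0,0,0,0,1],[2.85,-1.72,0,0,0,0,1],[2.85,-1.72,2,0,0,0,1],[2.85,-1.72,2,0,0,0,1],[2.85,-1.72,2,0,0,0,1],[2.85,-1.72,2,0,0,0,1],[2.85,-1.72,2,0,0,0,1],[0,0,0,0,0,0,1]]], grip_force=30)

```text
t: 2.77
eef_pos: [0.6049, -0.0679, 0.1268]
tool_rot: [0.99, 0.144, -0.002, -0.002]
wrist_force: [-1.3, -0.5, -0.9]
finger_gap: 0.0856
gripper_force: 0.0
```

```bash
python3 - <<'E'
from h import *
s=bot.get_state(); print(s["eef_pos"],np.rad2deg(np.arctan2(*rot(s["tool_rot"])[[1,0],0])),s["t"],tf(s["eef_pos"],[.605,-.073,.019]),s["wrist_force"])
E
```

```text
[ 0.60486493 -0.06790972  0.12677884] 16.52468757142597 2.7667 [-0.13  0.49 10.78] [-1.31822607 -0.50309127 -0.93330661]
```

Call:
arm_command(commands=[[[-0.1,0.4,2,0,0,0,1],[0,0,2,0,0,0,1],[0,0,2,0,0,0,1],[0,0,2,0,0,0,1],[0,0,1.5,0,0,0,1],[0,0,1,0,0,0,1],[0,0,0.2,0,0,0,1],[0,0,0,0,0,0,1],[0,0,0,0,0,0,0.6],[0,0,0,0,0,0,0.3],[0,0,0,0,0,0,0.3],[0,0,0,0,0,0,0.3],[0,0,0,0,0,0,0.3],[0,0,0,0,0,0,0.3],[0,0,0,0,0,0,0.3]]], grip_force=30)

```text
t: 4.02
eef_pos: [0.6053, -0.0772, 0.0259]
tool_rot: [0.99, 0.141, 0.001, 0.001]
wrist_force: [-2.4, 0.3, 6.4]
finger_gap: 0.0615
gripper_force: 32.7
```

Call:
arm_command(commands=[[[0,0,-0.5,0,0,0,0.3],[0,0,-1.5,0,0,0,0.3],[0,0,-2,0,0,0,0.3],[0,0,-2,0,0,0,0.3],[0,0,-2,0,0,0,0.3],[0,-1,0,0,0,0,0.3],[0.5,-2.5,0,0,0,0,0.3],[0.5,-3,0,0,0,0,0.3],[0.5,-3,0,0,0,0,0.3],[0.5,-3,0,0,0,0,0.3],[0.5,-3,0,0,0,0,0.3],[0.5,-3,0,0,0,0,0.3],[0.5,-3,0,0,0,0,0.3],[0.5,-3,0,0,0,0,0.3],[0.5,-3,0,0,0,0,0.3],[0,-2.5,0,0,0,0,0.3],[0,-1.5,0,0,0,0,0.3],[0,0,0,0,0,0,0.3],[0,0,0,0,0,0,0.3]]])

```text
t: 5.6
eef_pos: [0.5587, 0.2385, 0.1037]
tool_rot: [0.99, 0.142, -0.0, 0.0]
wrist_force: [0.4, -0.7, -0.8]
finger_gap: 0.0612
gripper_force: 32.9
```

```bash
python3 - <<'E'
from h import *
find(["wick_tin_middle","aqua_dimple","plum_dimple"],tag="c")
c=bot.camera("top"); 
for n,a in dict(plum=(.044,(140,60,0),(180,255,255),(.452,.013,50)),aqua=(.044,(70,100,0),(95,255,255),(.487,-.108,50)),aring=(.014,(70,60,0),(95,255,255),(.617,-.071,32))).items():
    try: print(n,blob(c,*a))
    except Exception as e: print(n,e)
s=bot.get_state(); print(s["eef_pos"],s["wrist_force"],s["finger_gap"],np.rad2deg(np.arctan2(*rot(s["tool_rot"])[[1,0],0])))
im=cv2.imread("pics/c_scene.png")[150:350,150:450]; cv2.imwrite("pics/c2.png",cv2.resize(im,None,fx=2,fy=2))
E
```

```text
top wick_tin_middle 0.7 [188. 188.] [0.5715 0.2668]
top aqua_dimple 0.6 [320. 169.] [ 0.6161 -0.0682]
top plum_dimple 0.64 [274. 181.] [0.5886 0.0505]
scene aqua_dimple 0.66 [286. 204.] [ 0.6243 -0.0765]
scene plum_dimple 0.78 [260. 231.] [0.58   0.0683]
plum (array([0.45081027, 0.01614648]), (54.130470275878906, 54.8741340637207))
aqua (array([ 0.48717094, -0.10584128]), (54.5361213684082, 55.009033203125))
aring (array([ 0.61834611, -0.07059561]), (35.56816864013672, 36.08382797241211))
[0.5597322  0.23749534 0.1043059 ] [ 0.18016991 -0.39595663 -0.43523688] 0.0611651130417608 16.137839931466775
```

View pics/c2.png

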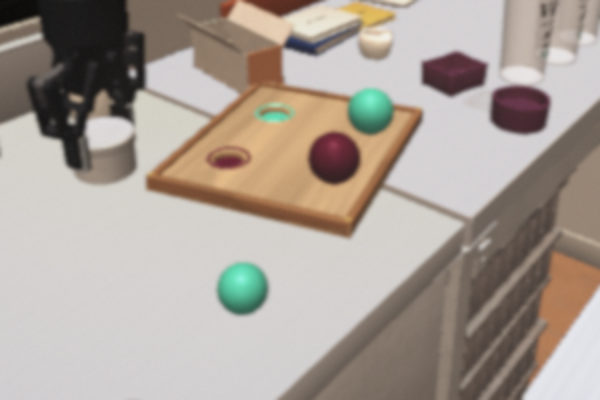

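The tin is held level at crop (103,150) and both dimples are free. Now I place the tin on the worktop.

Call:
arm_command(commands=[[[0,0,2,0,0,0,0.3],[0,0,2,0,0,0,0.3],[0,0,2,0,0,0,0.3],[0,0,1.2,0,0,0,0.3],[0,0,0.7,0,0,0,0.3],[0,0,0.5,0,0,0,0.3],[0,0,0.3,0,0,0,0.3],[0,0,0.2,0,0,0,0.3],[0,0,0.15,0,0,0,0.3],[0,0,0,0,0,0,0.3],[0,0,0,0,0,0,0.3]]])

```text
t: 6.97
eef_pos: [0.5599, 0.2383, 0.0144]
tool_rot: [0.99, 0.141, 0.0, -0.0]
wrist_force: [-0.1, -0.1, 0.6]
finger_gap: 0.0615
gripper_force: 32.9
```

Call:
arm_command(commands=[[[0,0,0.1,0,0,0,0.3],[0,0,0.1,0,0,0,0.3],[0,0,0,0,0,0,0.3],[0,0,0,0,0,0,0.3]]])

```text
t: 7.3
eef_pos: [0.5596, 0.2382, 0.0119]
tool_rot: [0.99, 0.141, 0.0, -0.0]
wrist_force: [0.1, 0.0, 0.7]
finger_gap: 0.0612
gripper_force: 32.9
```

Call:
arm_command(commands=[[[0,0,0.1,0,0,0,0.3],[0,0,0.1,0,0,0,0.3],[0,0,0,0,0,0,0.3],[0,0,0,0,0,0,0.3]]])

```text
t: 7.63
eef_pos: [0.5597, 0.2382, 0.0118]
tool_rot: [0.99, 0.141, 0.001, 0.0]
wrist_force: [-4.1, -1.5, 14.4]
finger_gap: 0.061
gripper_force: 34.0
```

Call:
arm_command(commands=[[[0,0,-0.15,0,0,0,0.3],[0,0,0,0,0,0,0.8],[0,0,0,0,0,0,1],[0,0,0,0,0,0,1],[0,0,0,0,0,0,1],[0,0,0,0,0,0,1],[0,0,-1,0,0,0,1],[0,0,-2,0,0,0,1],[0,0,-3,0,0,0,1],[0,0,-3,0,0,0,1],[0,0,-3,0,0,0,0.45],[-2.7,2.28,0,0,0,0,0.45],[-2.7,2.28,0,0,0,0,0.45],[-2.7,2.28,0,0,0,0,0.45],[-2.7,2.28,0,0,0,0,0.45],[-2.7,2.28,0,0,0,0,0.45],[-2.7,2.28,0,0,0,0,0.45],[-2.7,2.28,0,0,0,0,0.45],[-2.7,2.28,0,0,0,0,0.45],[0,0,0,0,0,0,0.45]]])

```text
t: 9.3
eef_pos: [0.3992, -0.0006, 0.1315]
tool_rot: [0.99, 0.138, -0.001, 0.001]
wrist_force: [-0.7, 0.3, -0.2]
finger_gap: 0.0384
gripper_force: 0.0
```

```bash
python3 - <<'E'
from h import *
c=bot.camera("top")
find(["wick_tin_middle"],tag="d")
s=bot.get_state(); print(s["eef_pos"],s["wrist_force"],s["finger_gap"],tf(s["eef_pos"],[.4027,.0024,.024]),np.rad2deg(np.arctan2(*rot(s["tool_rot"])[[1,0],0])))
E
```

```text
top wick_tin_middle 0.83 [199. 190.] [0.5649 0.2374]
scene wick_tin_middle 0.97 [208. 266.] [0.5349 0.25  ]
[0.40400067 0.00323064 0.1317551 ] [-0.28159248  0.78591529  0.43200503] 0.03823643801326095 [-0.15  0.04 10.78] 16.26867227353797
```

View pics/d_scene.png

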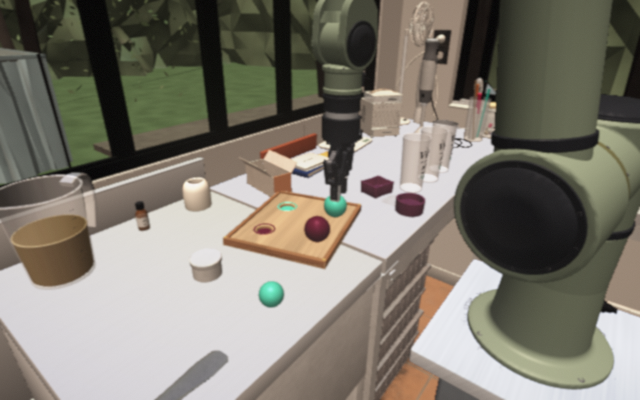

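The tin stands upright on the worktop at (206,265). The gripper is above and behind the plum ball, so I lower it and start the slow push.

Call:
arm_command(commands=[[[0,0,2,0,0,0,0.45],[0,0,3,0,0,0,0.45],[0,0,2.5,0,0,0,0.45],[0,0,1.7,0,0,0,0.45],[0,0,1,0,0,0,0.45],[0,0,0.5,0,0,0,0.45],[0,0,0,0,0,0,0.45],[0.3,0,0,0,0,0,0.45],[0.3,0,0,0,0,0,0.45],[0.3,0,0,0,0,0,0.45],[0.3,0,0,0,0,0,0.45],[0.3,0,0,0,0,0,0.45],[0.3,0,0,0,0,0,0.45],[0.3,0,0,0,0,0,0.45],[0.3,0,0,0,0,0,0.45],[0.3,0,0,0,0,0,0.45],[0.3,0,0,0,0,0,0.45],[0.3,0,0,0,0,0,0.45],[0.3,0,0,0,0,0,0.45],[0.2,0,0,0,0,0,0.45]]])

```text
t: 11.22
eef_pos: [0.4399, 0.0134, 0.0243]
tool_rot: [0.99, 0.141, 0.0, 0.0]
wrist_force: [0.7, -0.4, -0.9]
finger_gap: 0.0386
gripper_force: 0.0
```

```bash
cat > b.py <<'E'
from h import *
c=bot.camera("top")
cv2.imwrite("pics/now.png",cv2.resize(rectify(c,.044),None,fx=1.5,fy=1.5)[:,:,::-1])
import sys
for n,a in dict(plum=(.044,(140,60,0),(180,255,255))).items():
    pass
im=cv2.cvtColor(rectify(c,.044),cv2.COLOR_RGB2HSV)
for n,lo,hi in(("plum",(140,60,0),(180,255,255)),("aqua",(70,100,0),(95,255,255))):
    m=cv2.morphologyEx(cv2.inRange(im,lo,hi),cv2.MORPH_OPEN,np.ones((5,5)))
    for q in cv2.findContours(m,cv2.RETR_EXTERNAL,cv2.CHAIN_APPROX_NONE)[0]:
        if cv2.contourArea(q)>150:
            (x,y),r=cv2.minEnclosingCircle(q);print(n,round(.74-y/1000,4),round(.2-x/1000,4),"r",round(r,1),"area",cv2.contourArea(q))
for q in("plum_ball_center","aqua_ball_center"):
    print(q,[(round(r["conf"],2),np.round(pix2w(c,r["xy"],.044)[:2],3)) for r in bot.spot_point(q,"top")])
s=bot.get_state(); print(s["t"],s["eef_pos"],s["wrist_force"])
E
python3 b.py
```

```text
plum 0.5762 0.0513 r 17.2 area 847.5
aqua 0.4871 -0.1056 r 27.9 area 2298.5
aqua 0.6126 -0.0701 r 16.9 area 826.0
plum_ball_center []
aqua_ball_center [(0.97, array([ 0.486, -0.108])), (0.73, array([0.393, 0.217]))]
11.3667 [0.43957496 0.01335066 0.02425085] [-0.44771862  0.03830326 -0.56399289]
```

```bash
python3 - <<'E'
from h import *
find(["plum_ball_center"],cams=("scene",))
E
```

```text
scene plum_ball_center 0.61 [306. 227.] [0.4715 0.0249]
```

Call:
arm_command(commands=[[[0.2,0,0,0,0,0,0.45],[0.3,0,0,0,0,0,0.45],[0.4,0,0,0,0,0,0.45],[0.4,0,0,0,0,0,0.45],[0.4,0,0,0,0,0,0.45],[0.4,0,0,0,0,0,0.45],[0.4,0,0,0,0,0,0.45],[0.4,0,0,0,0,0,0.45],[0.4,0,0,0,0,0,0.45],[0.4,0,0,0,0,0,0.45],[0.4,0,0,0,0,0,0.45],[0.4,0,0,0,0,0,0.45],[0.4,0,0,0,0,0,0.45],[0.4,0,0,0,0,0,0.45],[0.4,0,0,0,0,0,0.45],[0.4,0,0,0,0,0,0.45],[0.4,0,0,0,0,0,0.45],[0.4,0,0,0,0,0,0.45],[0.3,0,0,0,0,0,0.45],[0.3,0,0,0,0,0,0.45]]])

```text
t: 13.13
eef_pos: [0.5118, 0.0344, 0.0243]
tool_rot: [0.99, 0.141, 0.0, 0.0]
wrist_force: [0.5, 0.8, 0.1]
finger_gap: 0.0383
gripper_force: 0.0
```

```bash
python3 - <<'E'
from h import *
find(["plum_ball_center"],tag="e")
s=bot.get_state(); print(s["eef_pos"],tf(s["eef_pos"],[.581,.0538,.024]))
E
```

```text
scene plum_ball_center 0.68 [278. 219.] [0.549  0.0378]
[0.51132698 0.03427067 0.02421212] [7.24 0.07 0.02]
```

Call:
arm_command(commands=[[[0.2,0,0,0,0,0,0.45],[0.3,0,0,0,0,0,0.45],[0.3,0,0,0,0,0,0.45],[0.3,0,0,0,0,0,0.45],[0.3,0,0,0,0,0,0.45],[0.3,0,0,0,0,0,0.45],[0.3,0,0,0,0,0,0.45],[0.3,0,0,0,0,0,0.45],[0.2,0,0,0,0,0,0.45],[0.2,0,0,0,0,0,0.45],[0.2,0,0,0,0,0,0.45],[0,0,0,0,0,0,0.45],[0,0,0,0,0,0,0.45],[0,0,0,0,0,0,0.45],[0,0,0,0,0,0,0.45]]])

```text
t: 14.58
eef_pos: [0.5391, 0.0423, 0.0242]
tool_rot: [0.99, 0.141, -0.0, -0.0]
wrist_force: [-0.2, 0.9, 0.7]
finger_gap: 0.0385
gripper_force: 0.0
```

```bash
python3 - <<'E'
from h import *
find(["plum_ball_center"],tag="f")
im=cv2.imread("pics/f_scene.png")[150:300,200:400]; cv2.imwrite("pics/f2.png",cv2.resize(im,None,fx=3,fy=3))
s=bot.get_state(); print(s["eef_pos"],tf(s["eef_pos"],[.581,.0538,.024]))
c=bot.camera("scene");print("expected in dimple px",w2pix(c,[.581,.0538,.037]))
E
```

```text
scene plum_ball_center 0.82 [263. 222.] [0.5664 0.0697]
[0.53923551 0.0423174  0.02428195] [4.33 0.06 0.03]
expected in dimple px [263.14527442 219.97582117]
```

View pics/f2.png

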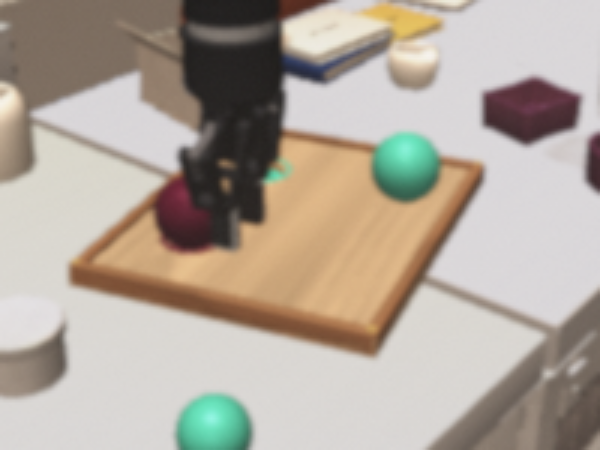

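Call:
arm_command(commands=[[[-1,0,0,0,0,0,0.45],[-2,0,0,0,0,0,0.45],[0,0,-2,0,0,0,0.45],[0,0,-3,0,0,0,0.45],[0,0,-3,0,0,0,0.45],[0,0,-2,0,0,0,0.45],[-1.86,2.13,0,0,0,0,0.45],[-1.86,2.13,0,0,0,0,0.45],[-1.86,2.13,0,0,0,0,0.45],[-1.86,2.13,0,0,0,0,0.45],[-1.86,2.13,0,0,0,0,0.45],[-1.86,2.13,0,0,0,0,0.45],[0,0,0,0,0,0,0.45],[0,0,0,0,0,0,0.45]]])

```text
t: 16.0
eef_pos: [0.4386, -0.1208, 0.1244]
tool_rot: [0.99, 0.139, 0.0, -0.0]
wrist_force: [0.1, 0.3, 0.6]
finger_gap: 0.0384
gripper_force: 0.0
```

```bash
python3 b.py; python3 - <<'E'
from h import *
s=bot.get_state(); print(tf(s["eef_pos"],[.4392,-.1198,.024]))
E
```

```text
plum 0.5808 0.0547 r 28.0 area 2143.0
aqua 0.6126 -0.0701 r 16.9 area 824.0
plum_ball_center [(0.62, array([0.57 , 0.051]))]
aqua_ball_center [(0.69, array([0.396, 0.221]))]
16.15 [ 0.43930397 -0.11919194  0.12429991] [ 0.46674477 -0.03507592  0.23803126]
[-0.03  0.06 10.03]
```

Call:
arm_command(commands=[[[0,0.05,2,0,0,0,0.45],[0,0,3,0,0,0,0.45],[0,0,2.5,0,0,0,0.45],[0,0,1.5,0,0,0,0.45],[0,0,0.7,0,0,0,0.45],[0,0,0.3,0,0,0,0.45],[0,0,0,0,0,0,0.45],[0.3,0,0,0,0,0,0.45],[0.3,0,0,0,0,0,0.45],[0.3,0,0,0,0,0,0.45],[0.3,0,0,0,0,0,0.45],[0.3,0,0,0,0,0,0.45],[0.3,0,0,0,0,0,0.45],[0.3,0.01,0,0,0,0,0.45],[0.3,0.01,0,0,0,0,0.45],[0.3,0.01,0,0,0,0,0.45],[0.3,0.01,0,0,0,0,0.45],[0.3,0.01,0,0,0,0,0.45],[0.3,0.01,0,0,0,0,0.45],[0.3,0.01,0,0,0,0,0.45]]])

```text
t: 17.82
eef_pos: [0.477, -0.1101, 0.0242]
tool_rot: [0.99, 0.141, -0.0, -0.0]
wrist_force: [-1.1, 0.0, -0.4]
finger_gap: 0.0388
gripper_force: 0.1
```

Call:
arm_command(commands=[[[0.3,0.01,0,0,0,0,0.45],[0.4,0.01,0,0,0,0,0.45],[0.4,0.01,0,0,0,0,0.45],[0.4,0.01,0,0,0,0,0.45],[0.4,0.01,0,0,0,0,0.45],[0.4,0.01,0,0,0,0,0.45],[0.4,0.01,0,0,0,0,0.45],[0.4,0.01,0,0,0,0,0.45],[0.4,0.01,0,0,0,0,0.45],[0.4,0.01,0,0,0,0,0.45],[0.4,0.01,0,0,0,0,0.45],[0.4,0.01,0,0,0,0,0.45],[0.4,0.01,0,0,0,0,0.45],[0.4,0.01,0,0,0,0,0.45],[0.4,0.01,0,0,0,0,0.45],[0.4,0.01,0,0,0,0,0.45],[0.4,0.01,0,0,0,0,0.45],[0.3,0.01,0,0,0,0,0.45],[0.3,0.01,0,0,0,0,0.45],[0.2,0.01,0,0,0,0,0.45]]])

```text
t: 19.48
eef_pos: [0.5498, -0.0911, 0.0243]
tool_rot: [0.99, 0.141, 0.0, 0.0]
wrist_force: [0.4, 1.1, -0.6]
finger_gap: 0.0382
gripper_force: 0.0
```

```bash
python3 - <<'E'
from h import *
find(["aqua_ball_center"],tag="g")
s=bot.get_state(); print(s["eef_pos"],tf(s["eef_pos"],[.6177,-.0708,.024]))
E
```

```text
top aqua_ball_center 0.74 [427. 214.] [ 0.4927 -0.3314]
top aqua_ball_center 0.68 [205. 260.] [0.388  0.2187]
scene aqua_ball_center 0.79 [274. 291.] [0.3748 0.2323]
scene aqua_ball_center 0.7 [297. 196.] [ 0.5941 -0.0844]
[ 0.54920325 -0.0911397   0.02421696] [ 7.15 -0.04  0.02]
```

Call:
arm_command(commands=[[[0.2,0,0,0,0,0,0.45],[0.3,0,0,0,0,0,0.45],[0.3,0,0,0,0,0,0.45],[0.3,0,0,0,0,0,0.45],[0.3,0,0,0,0,0,0.45],[0.3,0,0,0,0,0,0.45],[0.3,0,0,0,0,0,0.45],[0.2,0,0,0,0,0,0.45],[0.2,0,0,0,0,0,0.45],[0.2,0,0,0,0,0,0.45],[0.2,0,0,0,0,0,0.45],[0,0,0,0,0,0,0.45],[0,0,0,0,0,0,0.45],[0,0,0,0,0,0,0.45],[-1,0,0,0,0,0,0.45],[-2,0,0,0,0,0,0.45],[0,0,0,0,0,0,0.45]]])

```text
t: 21.1
eef_pos: [0.5437, -0.0917, 0.0237]
tool_rot: [0.99, 0.14, -0.002, -0.001]
wrist_force: [-0.5, 0.3, -0.5]
finger_gap: 0.0386
gripper_force: 0.0
```

```bash
python3 b.py;python3 - <<'E'
from h import *
find(["aqua_ball_center"],tag="i")
E
```

```text
plum 0.581 0.0545 r 28.4 area 2309.0
plum_ball_center [(0.71, array([0.575, 0.051]))]
aqua_ball_center [(0.84, array([0.392, 0.219]))]
21.25 [ 0.54803595 -0.09184477  0.02455311] [-0.2258668  -0.17996206  0.24368299]
top aqua_ball_center 0.73 [205. 257.] [0.3976 0.22  ]
scene aqua_ball_center 0.71 [267. 292.] [0.3825 0.2415]
scene aqua_ball_center 0.7 [285. 199.] [ 0.6095 -0.0548]
```

Now I raise the arm and swing clear, then check.

Call:
arm_command(commands=[[[-1,0,0,0,0,0,0.45],[0,0,-2,0,0,0,0.45],[0,0,-3,0,0,0,0.45],[0,0,-3,0,0,0,0.45],[0,0,-3,0,0,0,0.45],[0,0,-3,0,0,0,0.45],[-2.5,1,-1,0,0,0,0.45],[-2.5,1,-1,0,0,0,0.45],[-2.5,1,-1,0,0,0,0.45],[-2.5,1,-1,0,0,0,0.45],[-2,1,0,0,0,0,0.45],[0,0,0,0,0,0,0.45],[0,0,0,0,0,0,0.45]]])

```text
t: 22.53
eef_pos: [0.4357, -0.1765, 0.2044]
tool_rot: [0.99, 0.14, 0.0, 0.0]
wrist_force: [-0.1, -0.2, 0.3]
finger_gap: 0.0386
gripper_force: 0.0
```

```bash
python3 b.py;python3 - <<'E'
from h import *
find(["aqua_ball_center","wick_tin_middle","square_mould_middle","heart_mould_middle"],tag="j")
im=cv2.imread("pics/j_scene.png")[140:340,160:460]; cv2.imwrite("pics/j2.png",cv2.resize(im,None,fx=2.6,fy=2.6))
E
```

```text
plum 0.5807 0.0544 r 27.8 area 2145.5
aqua 0.6183 -0.0696 r 28.0 area 2264.5
plum_ball_center [(0.72, array([0.59 , 0.059]))]
aqua_ball_center [(0.94, array([ 0.619, -0.067])), (0.77, array([0.4  , 0.214])), (0.44, array([0.568, 0.048]))]
22.6833 [ 0.43677684 -0.17555817  0.20400938] [-0.60061624  0.5379178   0.28077657]
top aqua_ball_center 0.88 [320. 166.] [ 0.62  -0.068]
top aqua_ball_center 0.74 [204. 256.] [0.3998 0.221 ]
top wick_tin_middle 0.61 [198. 190.] [0.5659 0.24  ]
top wick_tin_middle 0.25 [272. 182.] [0.5824 0.0534]
top square_mould_middle 0.46 [273. 185.] [0.5779 0.0544]
top heart_mould_middle 0.82 [432. 154.] [ 0.649 -0.356]
scene aqua_ball_center 0.65 [287. 197.] [ 0.6117 -0.0648]
scene aqua_ball_center 0.61 [269. 292.] [0.3806 0.24  ]
scene wick_tin_middle 0.85 [207. 266.] [0.5359 0.2512]
scene wick_tin_middle 0.57 [286. 205.] [ 0.5946 -0.0418]
scene square_mould_middle 0.69 [379. 188.] [ 0.4788 -0.323 ]
scene heart_mould_middle 0.59 [339. 170.] [ 0.6457 -0.3603]
```

View pics/j2.png

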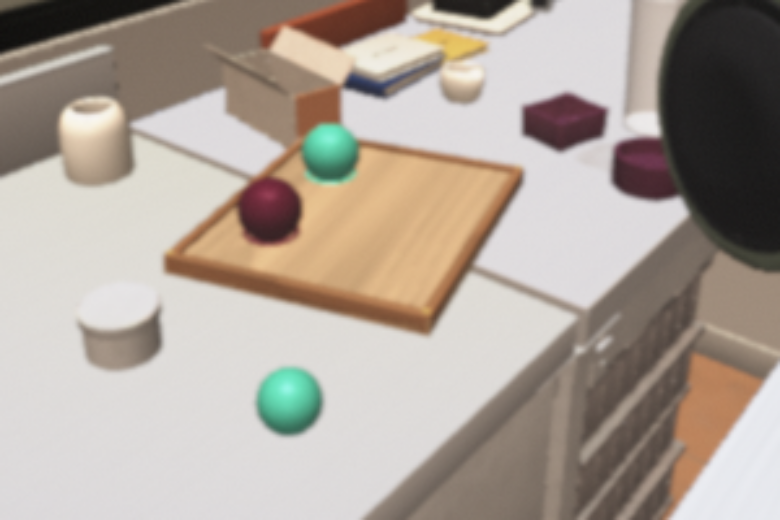

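View pics/j_top.png

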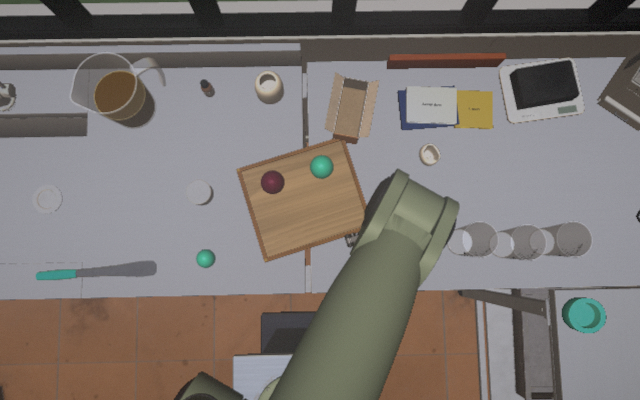

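Both balls sit in their dimples, plum at (272,182) and aqua at (321,167) in the top view. The tin is upright at (199,192) and nothing else has moved.

```bash
python3 -c "
from bench import bot
print(bot.hand_in())"
```

```text
the job is handed in; nothing more can be done
None
```

The job is handed in at about 23 s: the tin stands upright on the bare worktop left of the board, both balls rest in the dimples of their own colour, and the other things look unmoved.

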